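# Press the jar lid home on the kitchen scale while the wire clip is fastened

### The arm

A 7-joint arm with a two-finger parallel gripper is mounted at the origin on the work surface. World frame = base frame: x ahead of the robot, y to its left, z up, the work surface at z = 0. Lengths are in mm, angles in rad, forces in N, time in s.
With the tool pointing down it reaches from about 400 to 875 mm from the base axis. Payload 4.4 kg.
Tool frame: the origin (TCP) lies between the finger pads; the fingertips stand ctrl.finger_overhang ahead of it and the grasp point (between the pads) lies 11 mm behind it (ctrl.finger_overhang is the distance from the TCP to the fingertips, in mm); z points along the fingers, y is the direction in which the jaws open and shut (so a half turn about z gives the same grasp; the last joint's range is limited). The gripper opens to 85 mm and grips with 20 to 120 N. Pads are 22 mm wide; open, the fingers measure 114 mm over their backs; the gripper's body (76 mm by 85 mm) begins 54 mm behind the grasp point. The pads swing forward as they close: fully open they stand 13 mm farther back than shut.
Start: joints at [1.159, 0.628, 0.038, 1.517, -0.027, 0.996, -0.02], TCP at [220.345, -611.527, 239.313] pointing down, gripper open.
Joint ranges: [-3.06, 3.06], [-0.37, 2.12], [-1.25, 1.32], [0.18, 2.47], [-1.1, 4.24], [0.23, 1.98], [-2.94, 2.94]. Speed limits (rad/s): [2.57, 2.57, 3.14, 3.14, 3.14, 3.14, 3.14].

### API

Orientations are given as [roll, pitch, yaw] about the fixed x, y, z axes, in that order (R = Rz(yaw) Ry(pitch) Rx(roll)).
In Python, from cell import ctrl gives the robot as it stands. The module is installed in compiled form; this text tells all that it offers.
- The arm moves only by the tool step_arm, never from a script. Its argument "deltas" is a list that holds one entry, the list of rows, each a list of 7 numbers: the opening, from 0 (shut) to 1 (fully open), then the shift along the world's x, y, z in mm, then the turn, a rotation vector about the world's x, y, z in rad. In form: [[[grip, tx, ty, tz, rx, ry, rz], ...]]. A call has 1 to 10 rows; each row shifts and turns the commanded pose from where the row before left it; what a row does not reach is not made up. A row lasts 1/12 s, in which the tool goes at most 41.7 mm and 7.16 degrees, less where a joint would pass 70% of its speed; a pose out of reach is approached as far as the arm can. A call is refused whole if a number of a shift passes 41.7 or a number of a turn 0.125, either way. A call with a gripper value outside its range is refused whole. The fingers move at their own pace and stop on an object; the grip force is fixed at half the most. Time passes only in rows, so rows that do not move let the fingers close. It gives the time, the measured TCP pose, the force and the opening at its end, in the units of the state.
- ctrl.read_state(): the state, without advancing time (a new reading comes with each control period).
- ctrl.get_image(name): name is "side" or "top" or "wrist"; returns (picture, depth): 400x640x3 uint8, red, green, blue; 400x640 float32, mm along the optical axis (not along the pixel's ray), 0 where there is no reading.
- ctrl.camera_info(name): a dict with "intrinsics" (3x3 intrinsics, pixels), "rvec" (rotation vector, rad) and "tvec" (3), from world to camera coordinates, as OpenCV has them. Camera axes: x right, y down, z forward; pixel columns grow to the right and rows downward; lengths in mm; the calibration is good to about 2 mm. A picture is of the moment at which its call begins: read the wrist's pose just before it. camera_info takes no time and is no camera call; for the wrist camera it gives the pose at the moment of the call.
- ctrl.finish_job(): hands the job in, once; it reports no verdict.
The state is a dict: "clock": time; "qpos": joint angles; "qd": joint speeds; "tau": joint torques, N m; "eef_pos": TCP position; "tool_rot": TCP orientation; "force": force on the tool from outside, world axes, zero at the start; "torque": the same for the moment, N m; "width": finger opening in mm.
Only numpy, scipy, OpenCV 4.12 (cv2) and the standard library are available. Lean on these libraries where they do the work, as an engineer would, in place of code of your own. Each camera call takes 0.05 s, during which the arm holds its last target.

### The job

Be my third hand: set the open clip-top jar upright in the middle of the spring scale's pan and let go of it, then put its lid on by the knob, the stopper inside the mouth. Press the lid straight down until the scale's needle stands in the green band, never letting it reach the red one, and finish like that, still pressing steadily on the lid so that I can snap the wire clip over it. Leave the other things on the table where they are.

Things in the scene. Friction and masses are not known exactly. Their poses are not given: they have to be found in the camera images.
- jar_mid (a point): Centre of the open green glass jar, 37.5 mm above its underside. Straight round jar, 58 mm diameter, 75 mm tall, wall 4 mm, mouth 50 mm wide on top, about 0.25 kg (varies), upright; z points up. A wire clip loop hangs on its +x side only (20 mm wide, sticking out 6 mm, 28 to 60 mm up); its +y and -y sides are clear to grip.
- lid_knob (a point): Point on the lid's axis inside its knob, 36 mm above the lid's underside. Lid from below: orange stopper 42 mm dia, 8 mm high; white disc 60 mm dia, 5 mm thick; dark wooden round knob 24 mm dia, 34 mm high (top 11 mm above this point). About 0.09 kg, stands on the table on its stopper, z up. Seated on the jar (disc on the rim), this point is 65.5 mm above jar_mid.
- pan_top (a point): Centre of the upper face of the scale's flat round steel pan (150 mm dia, blue ring 82 mm across round its middle), 115 mm above the table when empty; it sinks with the load. Jar centred: within 13 mm. Fixed housing below, 130 x 150 mm, 55 mm high; its white dial (104 mm dia) leans out on the pan's +x side, facing up and away from the robot.
- pan (a joint): How far the pan is pressed down (m): 0 empty, 0.045 at its stop. Linear spring, 0.6 N per mm, lightly damped. It turns the dial's black needle clockwise, 90 rad per m: the green band is 0.020 to 0.030 (12 to 18 N of total load, jar and lid included), the red band starts at 0.036.
- lunchbox: Bystander: open purple plastic lunchbox with a lilac divider door, 120 x 180 x 58 mm; origin under its centre.
- cutlery: Bystander: white clip holder with steel spoon and fork, 50 x 220 mm, 25 mm high, lying along its y; origin under its centre.
- bottle: Bystander: small clear glass bottle with black screw cap, 48 mm diameter, 130 mm tall; origin under its centre.
- plates: Bystander: two stacked melamine plates, 190 mm diameter, 25 mm high; origin under the centre.
- mug: Bystander: white mug, 76 mm diameter, 90 mm tall; origin under its centre.
Things that resemble listed ones, but are neither listed nor needed, are in the scene too. Leave any yellow look-alike of the part that bears jar_mid alone.

How it is judged (in metres and radians):
On the way, in this order (a step that is already met when the one before it is completed fails the run):
1. the jar stands upright and centred on the scale pan, let go, the lid not on it (horizontal distance between jar_mid and pan_top below 0.013 m and z of jar_mid in the frame of pan_top between 0.033 and 0.042 m and angle between jar_mid's own z axis and vertical below 0.06 rad and contact force between jar and the fingers below 0.2 N and contact force between jar and pan above 1 N and contact force between jar and lid below 0.1 N), for 0.2 s.
2. the lid is seated in the jar's mouth (horizontal distance between jar_mid and pan_top below 0.013 m and z of jar_mid in the frame of pan_top between 0.033 and 0.042 m and angle between each of jar_mid, lid_knob's own z axis and vertical below 0.06 rad and horizontal distance between lid_knob and jar_mid below 0.007 m and z of lid_knob in the frame of jar_mid between 0.062 and 0.0685 m and contact force between lid and jar above 0.3 N), for 0.2 s.
At the end, for the whole second after the job is handed in: Fingers still press on the lid, not the jar: pan steady and sunk 20 to 30 mm (green, 0.5 mm grace), lid pushing the jar with 5 to 19 N, lid seated (axes within 7 mm, disc on the rim), jar upright within 13 mm of the pan's centre (horizontal distance between jar_mid and pan_top below 0.013 m and z of jar_mid in the frame of pan_top between 0.033 and 0.042 m and angle between each of jar_mid, lid_knob's own z axis and vertical below 0.06 rad and horizontal distance between lid_knob and jar_mid below 0.007 m and z of lid_knob in the frame of jar_mid between 0.062 and 0.0685 m and value of joint pan between 0.0195 and 0.0305 m and velocity of joint pan between -0.01 and 0.01 m/s and contact force between lid and jar between 5 and 19 N and contact force between lid and the fingers above 2 N and contact force between jar and the fingers below 0.5 N); the arm keeps its last pose, push and grip.
It fails at once if the needle goes into the red (pan sunk past 37 mm) (value of joint pan above 0.037 m).
It fails at once if the glass jar is tipped over (angle between jar_mid's own z axis and vertical above 0.6 rad).
It fails at once if a bystander is pushed away or tipped (distance of any of lunchbox, cutlery, bottle, plates, mug from where it was at the start of the episode above 0.03 m or angle between any of lunchbox, cutlery, bottle, plates, mug's own z axis and vertical above 0.4 rad).
It also fails if it takes over 59 s, if anything falls off the work surface, if the arm or the gripper's body presses on something with over 40 N, if the wrist force passes 120 N, or if a joint passes its speed limit or range.

## Working session

There is one attempt and no reset: what is moved stays moved. The work goes in short steps, Python scripts to look and compute and a tool call to move; the robot and the scene stay as the last step left them, time stands still between calls to the robot, and variables do not carry over. Pictures are saved under pics/ and viewed, and the job is handed in when it is done.

Besides the shell and the picture viewer there is one more tool, called after "Call:" as a command line: name --argument value ..., lists and objects as JSON in quotes. step_arm: Moves the arm, as the interface text tells. Its arguments: {"type":"object","properties":{"deltas":{"type":"array"}},"required":["deltas"]}

```bash
mkdir -p pics; cat > h.py <<'E'
import numpy as np, cv2
from cell import ctrl
def cam(n):
    c=ctrl.camera_info(n);K=np.array(c["intrinsics"],float);R=cv2.Rodrigues(np.array(c["rvec"],float))[0];t=np.array(c["tvec"],float).ravel()
    return K,R,t
def pt(c,u,v,d):
    K,R,t=c
    p=np.linalg.inv(K)@np.array([u,v,1.])*d
    return R.T@(p-t)
def plane(c,u,v,z):
    K,R,t=c
    o=-R.T@t; r=R.T@np.linalg.inv(K)@np.array([u,v,1.])
    return o+r*(z-o[2])/r[2]
def cloud(c,dep):
    K,R,t=c
    v,u=np.mgrid[:dep.shape[0],:dep.shape[1]]
    p=np.stack([(u-K[0,2])/K[0,0]*dep,(v-K[1,2])/K[1,1]*dep,dep],-1)
    return (p-t)@R
E
python3 - <<'E'
from h import *
s=ctrl.read_state();print(s, ctrl.finger_overhang)
for n in("top","side"):
    c=cam(n);i,d=ctrl.get_image(n);cv2.imwrite(f"pics/{n}0.png",i[:,:,::-1]);np.savez(f"{n}0.npz",i=i,d=d)
    print(n,-c[1].T@c[2],c[0][0,0])
E
```

```text
{'clock': 0.0, 'qpos': array([ 1.15916806,  0.62933599,  0.0384457 ,  1.51834857, -0.02698654,
        0.99627317, -0.01995741]), 'qd': array([-1.73305133e-03, -1.75560273e-03, -3.98008260e-04, -5.16459930e-04,
        5.35984930e-04, -8.21679862e-05,  1.49698780e-03]), 'tau': array([-3.09032121e-04, -5.63417065e+01,  1.22705709e+00, -1.93453163e+01,
        1.12789779e-02,  1.04534862e-02, -2.13554154e-05]), 'eef_pos': array([ 220.15690527, -610.95383604,  238.40191107]), 'tool_rot': array([-3.13974607e+00,  3.67159444e-05,  3.45875621e-01]), 'force': array([1.0846461 , 0.14181531, 0.06104712]), 'torque': array([-0.01854427, -0.02125731, -0.01808478]), 'width': 85.35893713702366} 8.0
top [ 519.11315774  -83.86144166 1308.07477959] 406.66061275134456
side [  519.72447522 -1195.57285912  1089.90571076] 418.28868678278303
```

View pics/top0.png

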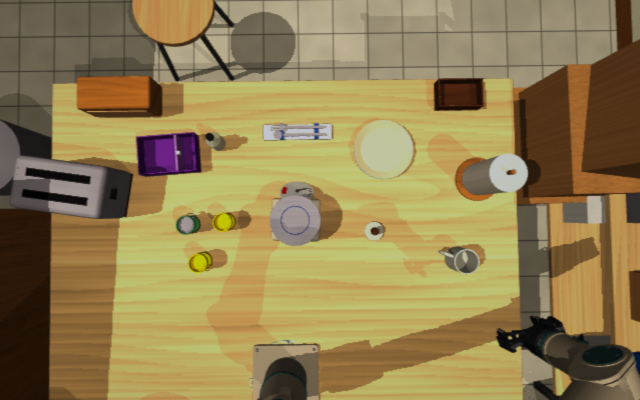

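View pics/side0.png

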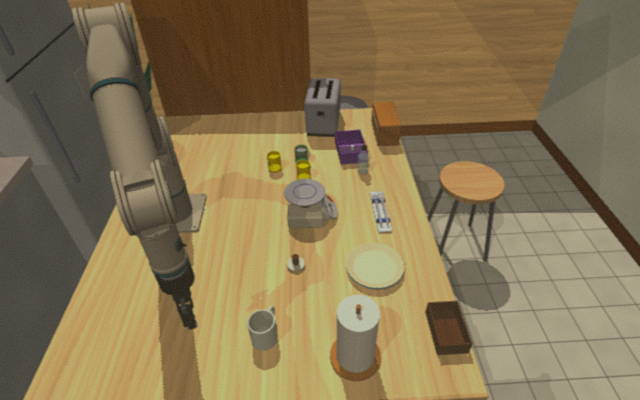

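The top view is oriented with +x up and +y left. The jar candidates are green at (188,224) and yellow at (225,222) and (200,262). The green one fits the description and the yellows are the look-alikes. The lid is at (374,231) and the pan at (296,220). I'll enlarge a crop to confirm and then measure.

```bash
python3 - <<'E'
from h import *
c=cam("top");z=np.load("top0.npz");i,d=z['i'],z['d']
cr=[cv2.resize(i[a:a+60,b:b+100],None,fx=4,fy=4,interpolation=cv2.INTER_CUBIC) for a,b in((190,150),(190,330))]
cr.append(cv2.resize(i[180:255,250:345],(400,316),interpolation=cv2.INTER_CUBIC))
im=np.hstack([cr[0],cr[1]]); im=np.vstack([im,np.hstack([cr[2],cr[2]*0])]); cv2.imwrite("pics/crop0.png",im[:,:,::-1])
P=cloud(c,d)
X,Y,Z=P[...,0],P[...,1],P[...,2]
h=cv2.cvtColor(i,cv2.COLOR_RGB2HSV)
def rep(n,m):
    k,l,st,ce=cv2.connectedComponentsWithStats(m.astype(np.uint8))
    for j in range(1,k):
        if st[j,4]>25:
            q=P[l==j]; print(n,st[j],ce[j].round(1),q.min(0).round(),q.max(0).round(),np.median(q,0).round())
box=np.zeros(d.shape,bool);box[205:245,175:213]=1
rep("jar",box&(h[...,0]>35)&(h[...,0]<100)&(h[...,1]>50))
rep("jarZ",(Z>60)&(Z<90)&box)
box[:]=0;box[170:270,250:345]=1
rep("pan",box&(Z>105)&(Z<125))
box[:]=0;box[215:250,355:395]=1
rep("lid>8",box&(Z>6))
rep("knob>30",box&(Z>30))
E
```

```text
jar [176 216  24  19 164] [189.4 224.5] [457. 266.   0.] [512. 344.  81.] [486. 275.  71.]
jarZ [176 214  21  21 290] [185.8 224.7] [456. 266.  60.] [517. 323.  81.] [484. 296.  65.]
pan [ 270  195   51   51 2029] [295.2 219.8] [ 422. -112.  107.] [569.  34. 124.] [496. -39. 115.]
lid>8 [365 221  19  19 277] [374.  230.6] [ 430. -315.    6.] [ 487. -256.   53.] [ 457. -284.   14.]
knob>30 [372 228   8   7  48] [375.4 231. ] [ 448. -296.   35.] [ 466. -274.   53.] [ 457. -284.   46.]
```

View pics/crop0.png

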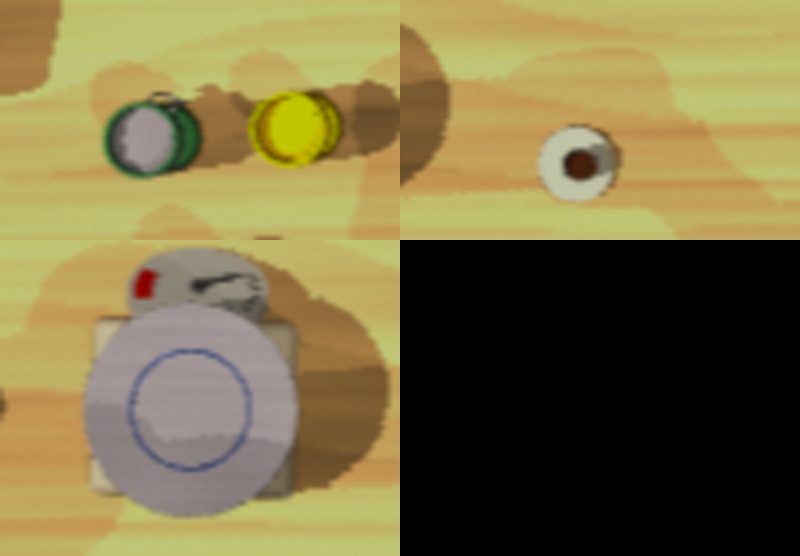

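The crop shows the green jar with its clip loop on the upper (+x) side, the yellow one to its right, the lid's dark knob, and the pan's blue ring with the dial above it. Next I'll refine the centres from contours cast onto planes at the known heights.

```bash
python3 - <<'E'
from h import *
c=cam("top");z=np.load("top0.npz");i,d=z['i'],z['d']
P=cloud(c,d);Z=P[...,2];h=cv2.cvtColor(i,cv2.COLOR_RGB2HSV)
v,u=np.mgrid[:400,:640]
def fit(n,m,z):
    cs=cv2.findContours(m.astype(np.uint8),cv2.RETR_EXTERNAL,cv2.CHAIN_APPROX_NONE)[0]
    k=max(cs,key=cv2.contourArea)[:,0]
    w=np.array([plane(c,*p,z)[:2] for p in k]).astype(np.float32)
    A=np.c_[2*w,np.ones(len(w))];s=np.linalg.lstsq(A,(w**2).sum(1),rcond=None)[0]
    (e,r)=cv2.minEnclosingCircle(w)
    print(n,len(w),"lsq",s[:2].round(1),"D",(2*np.sqrt(s[2]+s[0]**2+s[1]**2)).round(1),"enc",np.round(e,1),round(2*r,1))
def box(a,b,cc,dd):
    m=np.zeros(d.shape,bool);m[a:b,cc:dd]=1;return m
# blue ring
b=box(180,260,250,345)&(h[...,0]>105)&(h[...,0]<130)&(h[...,1]>70)
print(b.sum());fit("ring",b,115)
fit("panZ",box(180,260,250,345)&(Z>108)&(Z<122),115)
fit("lidw",box(215,250,355,395)&(Z>6),13)
fit("knob",box(215,250,355,395)&(Z>38),47)
print("jar top z sample",np.sort(Z[box(210,240,172,205)])[-60::10])
fit("jar70",box(205,245,172,200)&(Z>68),75)
# others near
for n,m in(("yel1",box(205,245,212,240)&(Z>68)),("yel2",box(248,280,185,215)&(Z>68))): fit(n,m,75)
i,d=np.load("side0.npz").values();c=cam("side");P=cloud(c,d);Z=P[...,2];h=cv2.cvtColor(i,cv2.COLOR_RGB2HSV)
m=(h[...,0]>35)&(h[...,0]<100)&(h[...,1]>60)&box(140,170,285,315);q=P[m];print("side jar",m.sum(),q.min(0),q.max(0))
m=box(245,280,280,310)&(Z>6);q=P[m];print("side lid",q.min(0),q.max(0))
m=box(170,215,275,335)&(Z>108)&(Z<122);q=P[m];print("side pan",q.min(0),q.max(0))
E
```

```text
14
ring 6 lsq [13143.8  -206.5] D 25380.2 enc [454.9 -37. ] 8.8
panZ 143 lsq [496.4 -39.5] D 146.5 enc [496.4 -39.5] 149.2
lidw 51 lsq [ 456.9 -285.7] D 56.8 enc [ 457.2 -286.2] 60.4
knob 19 lsq [ 456.9 -285.2] D 20.8 enc [ 456.4 -285.1] 23.0
jar top z sample [74.42037716 74.71359905 75.41617816 75.91815494 77.23829108 78.51331948]
jar70 53 lsq [485.2 294.5] D 56.0 enc [484.6 294.2] 59.6
yel1 53 lsq [492.2 183.1] D 55.7 enc [492.1 182.4] 59.4
yel2 58 lsq [369.7 257.3] D 56.2 enc [368.3 255.7] 62.8
side jar 106 [  461.61867323 -1195.57285912    20.49400821] [ 519.72447522  324.12545791 1089.90571076]
side lid [  404.52727736 -1195.57285912     6.02627387] [ 519.72447522 -196.4037937  1089.90571076]
side pan [ 427.02990896 -115.70080069  109.11683998] [571.99811969  35.79343944 121.81918396]
```

Everything agrees: jar (485,294.5), pan (496.5,-39.5) and lid (457,-285.5). Diameters and heights match the given sizes. I'll head over the scale towards the jar with yaw 0, so the jaws open along y.

Call:
step_arm --deltas '[[[1, 14, 29, 2, 0, 0, -0.0173], [1, 14, 29, 2, 0, 0, -0.0173], [1, 14, 29, 2, 0, 0, -0.0173], [1, 14, 29, 2, 0, 0, -0.0173], [1, 14, 29, 2, 0, 0, -0.0173], [1, 14, 29, 2, 0, 0, -0.0173], [1, 14, 29, 2, 0, 0, -0.0173], [1, 14, 29, 2, 0, 0, -0.0173], [1, 14, 29, 2, 0, 0, -0.0173], [1, 14, 29, 2, 0, 0, -0.0173]]]'

```text
clock: 0.93
eef_pos: [360.6, -319.9, 259.2]
tool_rot: [-3.141, 0.0, 0.172]
force: [0.1, 0.5, 0.4]
width: 85.4
```

Call:
step_arm --deltas '[[[1, 14, 29, 0, 0, 0, -0.0173], [1, 14, 29, 0, 0, 0, -0.0173], [1, 14, 29, 0, 0, 0, -0.0173], [1, 14, 29, 0, 0, 0, -0.0173], [1, 14, 29, 0, 0, 0, -0.0173], [1, 14, 29, 0, 0, 0, -0.0173], [1, 14, 29, 0, 0, 0, -0.0173], [1, 14, 29, 0, 0, 0, -0.0173], [1, 14, 29, 0, 0, 0, -0.0173], [1, 14, 29, 0, 0, 0, -0.0173]]]'

```text
clock: 1.77
eef_pos: [500.5, -30.0, 259.1]
tool_rot: [3.142, 0.001, -0.001]
force: [0.5, 0.1, 0.3]
width: 85.4
```

Call:
step_arm --deltas '[[[1, 0, 32, 0, 0, 0, 0], [1, 0, 32, 0, 0, 0, 0], [1, 0, 32, 0, 0, 0, 0], [1, 0, 32, 0, 0, 0, 0], [1, 0, 32, 0, 0, 0, 0], [1, 0, 32, 0, 0, 0, 0], [1, 0, 32, 0, 0, 0, 0], [1, 0, 32, 0, 0, 0, 0], [1, 0, 32, 0, 0, 0, 0], [1, 0, 32, 0, 0, 0, 0]]]'

```text
clock: 2.6
eef_pos: [499.9, 289.9, 259.0]
tool_rot: [3.141, 0.001, -0.0]
force: [-0.0, 0.6, -0.1]
width: 85.2
```

Call:
step_arm --deltas '[[[1, -5, 1.5, -15, 0, 0, 0], [1, -5, 1.5, -15, 0, 0, 0], [1, -5, 1.5, -10, 0, 0, 0], [1, 0, 0, 0, 0, 0, 0]]]'

```text
clock: 2.93
eef_pos: [482.6, 292.7, 216.8]
tool_rot: [3.139, 0.005, 0.002]
force: [0.1, -0.6, 0.1]
width: 85.2
```

```bash
python3 - <<'E'
from h import *
c=cam("wrist");i,d=ctrl.get_image("wrist");cv2.imwrite("pics/w1.png",i[:,:,::-1]);np.savez("w1.npz",i=i,d=d)
P=cloud(c,d);Z=P[...,2]
print(-c[1].T@c[2])
h=cv2.cvtColor(i,cv2.COLOR_RGB2HSV)
m=((Z>70)&(Z<80)).astype(np.uint8)
k,l,st,ce=cv2.connectedComponentsWithStats(m)
for j in range(1,k):
    if st[j,4]>150:
        q=P[l==j];print(st[j],q.min(0).round(1),q.max(0).round(1),((q.min(0)+q.max(0))/2).round(1),h[l==j].mean(0).round())
E
```

```text
[565.09379128 293.56980927 351.9332304 ]
[  34    0   24  154 1504] [511.3 484.8  70. ] [616.8 506.3  80. ] [564.1 495.6  75. ] [66. 22. 25.]
[ 422  139   75   71 1399] [465.3 155.8  70. ] [522.1 213.5  78.1] [493.7 184.6  74. ] [ 28. 224. 139.]
[ 282  147   73   71 1211] [457.8 267.8  70. ] [515.1 325.5  77.7] [486.4 296.7  73.8] [ 61. 118.  83.]
[ 328  277   64   58 1087] [342.4 230.8  70. ] [399.6 287.9  77.8] [371.  259.4  73.9] [ 27. 226. 127.]
```

View pics/w1.png

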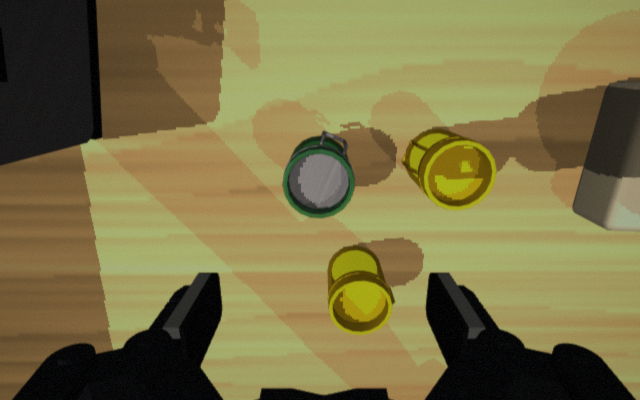

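The wrist view shows the green jar at (318,182) with its clip on the far (+x) side. It places the jar at (486,296), within 2 mm of the top camera. I'll descend and grip.

Call:
step_arm --deltas '[[[1, 0.4, 1, -20, 0, 0, 0], [1, 0, 1, -25, 0, 0, 0], [1, 0, 0.4, -25, 0, 0, 0], [1, 0, 0, -25, 0, 0, 0], [1, 0, 0, -25, 0, 0, 0], [1, 0, 0, -20, 0, 0, 0], [1, 0, 0, -15, 0, 0, 0], [1, 0, 0, -15, 0, 0, 0], [1, 0, 0, -9, 0, 0, 0], [1, 0, 0, 0, 0, 0, 0]]]'

```text
clock: 3.82
eef_pos: [485.6, 294.7, 39.1]
tool_rot: [3.14, 0.002, -0.001]
force: [-0.1, 0.1, 1.3]
width: 85.3
```

Call:
step_arm --deltas '[[[0.3, 0, 0, 0, 0, 0, 0], [0.3, 0, 0, 0, 0, 0, 0], [0.3, 0, 0, 0, 0, 0, 0], [0.3, 0, 0, 0, 0, 0, 0], [0.3, 0, 0, 0, 0, 0, 0], [0.3, 0, 0, 0, 0, 0, 0]]]'

```text
clock: 4.32
eef_pos: [486.7, 295.9, 41.8]
tool_rot: [-3.14, -0.002, -0.0]
force: [0.2, -0.6, 7.2]
width: 57.2
```

Call:
step_arm --deltas '[[[0.3, 0, 0, 5, 0, 0, 0], [0.3, 0, 0, 10, 0, 0, 0], [0.3, 0, 0, 20, 0, 0, 0], [0.3, 0, 0, 25, 0, 0, 0], [0.3, 0, 0, 30, 0, 0, 0], [0.3, 0, 0, 30, 0, 0, 0], [0.3, 0, 0, 25, 0, 0, 0], [0.3, 0, 0, 15, 0, 0, 0], [0.3, 0, 0, 0, 0, 0, 0], [0.3, 0, 0, 0, 0, 0, 0]]]'

```text
clock: 5.15
eef_pos: [485.8, 295.4, 201.2]
tool_rot: [-3.141, -0.001, -0.0]
force: [0.4, 0.2, -2.9]
width: 55.9
```

Call:
step_arm --deltas '[[[0.3, 1, -10, 2, 0, 0, 0], [0.3, 1, -20, 2, 0, 0, 0], [0.3, 1, -25, 2, 0, 0, 0], [0.3, 1, -30, 2, 0, 0, 0], [0.3, 1, -30, 0, 0, 0, 0], [0.3, 1, -30, 0, 0, 0, 0], [0.3, 1, -30, 0, 0, 0, 0], [0.3, 1, -30, 0, 0, 0, 0], [0.3, 1, -30, 0, 0, 0, 0], [0.3, 1, -30, 0, 0, 0, 0]]]'

```text
clock: 5.98
eef_pos: [494.1, 27.9, 206.9]
tool_rot: [3.141, 0.004, -0.001]
force: [0.3, -0.5, -2.8]
width: 56.6
```

Call:
step_arm --deltas '[[[0.3, 0, -25, 0, 0, 0, 0], [0.3, 0, -20, 0, 0, 0, 0], [0.3, 0, -15, 0, 0, 0, 0], [0.3, 0, -10, 0, 0, 0, 0], [0.3, 0, 0, 0, 0, 0, 0], [0.3, 0, 0, 0, 0, 0, 0], [0.3, 0, 0, 0, 0, 0, 0]]]'

```text
clock: 6.57
eef_pos: [495.4, -38.3, 207.9]
tool_rot: [-3.141, 0.001, 0.001]
force: [-0.1, 0.6, -2.0]
width: 56.5
```

```bash
python3 - <<'E'
from h import *
s=ctrl.read_state();print(s['eef_pos'],s['force'],s['width'],s['tool_rot'])
for n in("top","wrist","side"):
    c=cam(n);i,d=ctrl.get_image(n);cv2.imwrite(f"pics/{n}2.png",i[:,:,::-1]);np.savez(f"{n}2.npz",i=i,d=d)
    P=cloud(c,d);Z=P[...,2]
    m=((Z>109)&(Z<121)&(abs(P[...,0]-496)<90)&(abs(P[...,1]+40)<90));q=P[m];print(n,q.min(0).round(1),q.max(0).round(1))
    h=cv2.cvtColor(i,cv2.COLOR_RGB2HSV)
    g=(h[...,0]>40)&(h[...,0]<95)&(h[...,1]>90)&(abs(P[...,0]-496)<90)&(abs(P[...,1]+40)<90);q=P[g]
    print(g.sum(),np.percentile(q,[1,99],axis=0).round(1) if g.sum() else 0)
E
```

```text
[495.41277364 -38.34255646 207.87233236] [-0.14957599  0.63239466 -1.98397551] 56.5009430170401 [-3.14068850e+00  9.86490518e-04  1.30454166e-03]
top [ 440.  -112.4  109.4] [569.2  13.1 120.7]
2 [[ 519.1  -83.9 1308.1]
 [ 519.1  -83.9 1308.1]]
wrist [ 454.3 -112.8  111.4] [572.   36.2 119.1]
15959 [[470.1 -94.7 179.9]
 [524.1  18.2 281.8]]
side [ 427.2 -117.4  109.2] [572.   25.5 121. ]
101 [[471.3 -73.1 176. ]
 [518.4 -51.6 244.7]]
```

View pics/wrist2.png

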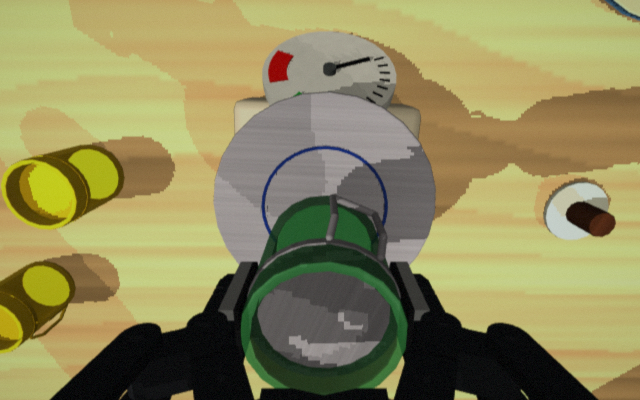

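View pics/side2.png

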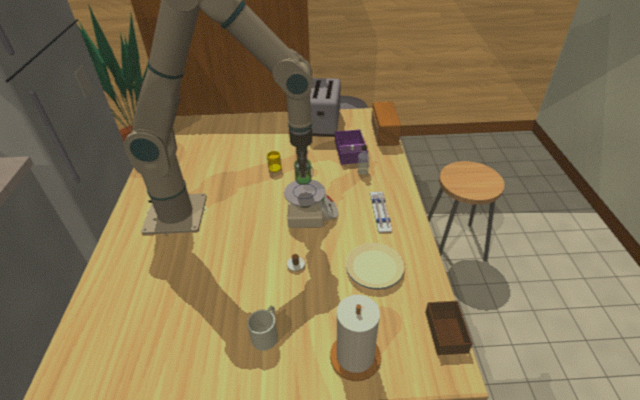

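The jar is held upright over the pan. Its rim is at about 242 mm, which fits a bottom height of 166. The wrist view puts the pan at about (497,-38.5). I'll lower it gently while watching the force.

Call:
step_arm --deltas '[[[0.3, 1, -0.5, -8, 0, 0, 0], [0.3, 0.5, 0, -10, 0, 0, 0], [0.3, 0, 0, -10, 0, 0, 0], [0.3, 0, 0, -8, 0, 0, 0], [0.3, 0, 0, -6, 0, 0, 0], [0.3, 0, 0, -4, 0, 0, 0], [0.3, 0, 0, 0, 0, 0, 0], [0.3, 0, 0, 0, 0, 0, 0]]]'

```text
clock: 7.38
eef_pos: [497.2, -40.1, 162.1]
tool_rot: [3.142, 0.0, -0.0]
force: [0.2, 0.1, -1.8]
width: 56.3
```

Call:
step_arm --deltas '[[[0.3, 0, 0, -2, 0, 0, 0], [0.3, 0, 0, -2, 0, 0, 0], [0.3, 0, 0, -2, 0, 0, 0], [0.3, 0, 0, -1, 0, 0, 0], [0.3, 0, 0, -1, 0, 0, 0], [0.3, 0, 0, 0, 0, 0, 0], [0.3, 0, 0, 0, 0, 0, 0], [0.3, 0, 0, 0, 0, 0, 0]]]'

```text
clock: 8.05
eef_pos: [497.5, -40.2, 154.5]
tool_rot: [3.142, -0.001, -0.0]
force: [0.2, 0.2, -1.4]
width: 56.6
```

```bash
python3 - <<'E'
from h import *
s=ctrl.read_state();print(s['eef_pos'],s['force'],s['width'],s['tool_rot'])
for n in("wrist",):
    c=cam(n);i,d=ctrl.get_image(n);cv2.imwrite(f"pics/{n}3.png",i[:,:,::-1])
    P=cloud(c,d);Z=P[...,2];m=(Z>95)&(Z<121)&(abs(P[...,0]-540)<30)&(abs(P[...,1]+80)<20);print(np.median(Z[m]))
E
```

```text
[497.49668649 -40.15520674 154.50214214] [ 0.21903563  0.19470243 -1.40627959] 56.6387725989981 [ 3.14156478e+00 -6.34485480e-04 -2.86485598e-04]
113.63237920376694
```

View pics/wrist3.png

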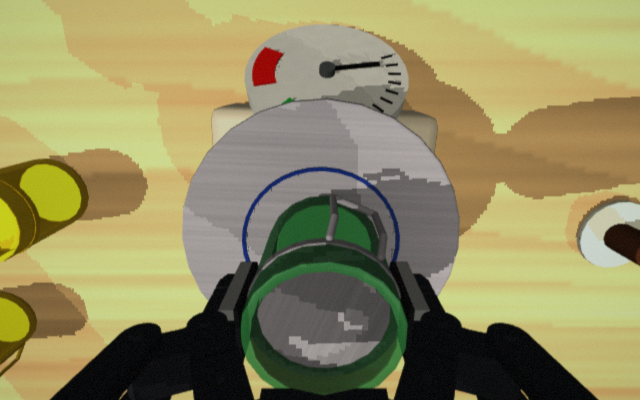

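The needle at (380,64) has turned slightly clockwise, so the jar is resting lightly on the pan. I'll go down 3 mm more and open.

Call:
step_arm --deltas '[[[0.3, 0, 0, -1.5, 0, 0, 0], [0.3, 0, 0, -1, 0, 0, 0], [0.3, 0, 0, -0.5, 0, 0, 0], [0.3, 0, 0, 0, 0, 0, 0], [0.3, 0, 0, 0, 0, 0, 0]]]'

```text
clock: 8.52
eef_pos: [497.4, -40.2, 151.4]
tool_rot: [3.142, -0.0, -0.0]
force: [0.8, 0.1, 0.4]
width: 56.6
```

Call:
step_arm --deltas '[[[0.75, 0, 0, 0, 0, 0, 0], [0.85, 0, 0, 0, 0, 0, 0], [1, 0, 0, 0, 0, 0, 0], [1, 0, 0, 0, 0, 0, 0], [1, 0, 0, 0, 0, 0, 0], [1, 0, 0, 0, 0, 0, 0], [1, 0, 0, 0, 0, 0, 0]]]'

```text
clock: 9.1
eef_pos: [497.2, -40.1, 151.3]
tool_rot: [3.142, 0.0, -0.0]
force: [-0.3, -0.3, -0.2]
width: 85.6
```

```bash
python3 - <<'E'
from h import *
s=ctrl.read_state();print(s['eef_pos'],s['force'],s['width'],s['tool_rot'])
for n in("wrist",):
    c=cam(n);i,d=ctrl.get_image(n);cv2.imwrite(f"pics/{n}4.png",i[:,:,::-1])
    P=cloud(c,d);Z=P[...,2];m=(Z>95)&(Z<121)&(abs(P[...,0]-540)<30)&(abs(P[...,1]+80)<20);print(np.median(Z[m]))
E
```

```text
[497.23254488 -40.12285779 151.30278181] [-0.34806215 -0.32551316 -0.18277158] 85.58059704165203 [ 3.14158308e+00  8.38473485e-06 -1.89782250e-04]
112.59212855788022
```

View pics/wrist4.png

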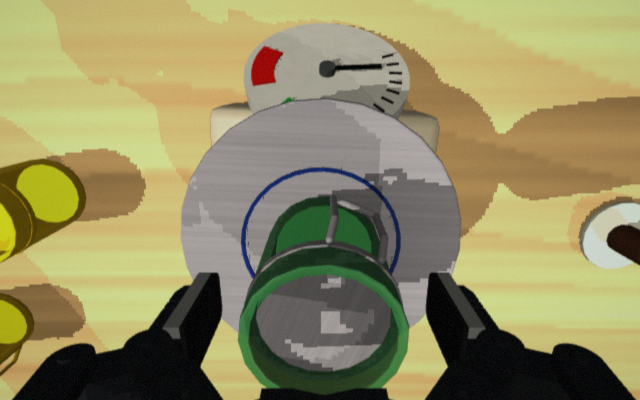

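Released and upright on the pan. I'll rise and check the centring before going for the lid.

Call:
step_arm --deltas '[[[1, 0, 0, 8, 0, 0, 0], [1, 0, 0, 15, 0, 0, 0], [1, 0, 0, 20, 0, 0, 0], [1, 0, 0, 25, 0, 0, 0], [1, 0, 0, 25, 0, 0, 0], [1, 0, 0, 25, 0, 0, 0], [1, 0, 0, 12, 0, 0, 0]]]'

```text
clock: 9.73
eef_pos: [498.5, -40.2, 284.9]
tool_rot: [3.141, -0.005, -0.0]
force: [0.1, -0.6, 0.1]
width: 85.3
```

Call:
step_arm --deltas '[[[1, -4, -20, 0, 0, 0, 0], [1, -4, -25, 0, 0, 0, 0], [1, -4, -28, 0, 0, 0, 0], [1, -4, -28, 0, 0, 0, 0], [1, -4, -28, 0, 0, 0, 0], [1, -4, -28, 0, 0, 0, 0], [1, -4, -28, 0, 0, 0, 0], [1, -4, -25, 0, 0, 0, 0], [1, -4, -20, 0, 0, 0, 0], [1, -4, -15, 0, 0, 0, 0]]]'

```text
clock: 10.57
eef_pos: [456.5, -287.5, 281.9]
tool_rot: [3.141, -0.0, -0.003]
force: [1.0, 0.2, -0.2]
width: 85.0
```

Call:
step_arm --deltas '[[[1, 0, 0, -25, 0, 0, 0], [1, 0, 0, -25, 0, 0, 0], [1, 0, 0, -25, 0, 0, 0], [1, 0, 0, -15, 0, 0, 0], [1, 0, 0, 0, 0, 0, 0], [1, 0, 0, 0, 0, 0, 0]]]'

```text
clock: 11.07
eef_pos: [457.0, -285.0, 191.4]
tool_rot: [-3.141, 0.001, -0.0]
force: [0.3, -0.9, 1.1]
width: 85.7
```

```bash
cat > m.py <<'E'
from h import *
def circ(w):
    w=np.asarray(w,np.float32)[:,:2]
    A=np.c_[2*w,np.ones(len(w))];s=np.linalg.lstsq(A,(w**2).sum(1),rcond=None)[0]
    return s[:2].round(1),round(float(2*np.sqrt(s[2]+s[0]**2+s[1]**2)),1)
def fitm(c,m,z):
    k=max(cv2.findContours(m.astype(np.uint8),cv2.RETR_EXTERNAL,cv2.CHAIN_APPROX_NONE)[0],key=cv2.contourArea)[:,0]
    w=np.array([plane(c,*p,z) for p in k]);e=cv2.minEnclosingCircle(w[:,:2].astype(np.float32))
    return circ(w),np.round(e[0],1),round(2*e[1],1),k.mean(0).round()
E
python3 - <<'E'
from m import *
s=ctrl.read_state();print(s['eef_pos'],s['force'],s['width'],s['tool_rot'])
for n in("top","wrist"):
    c=cam(n);i,d=ctrl.get_image(n);cv2.imwrite(f"pics/{n}5.png",i[:,:,::-1]);np.savez(f"{n}5.npz",i=i,d=d)
    P=cloud(c,d);X,Y,Z=P[...,0],P[...,1],P[...,2]
    L=(abs(X-457)<50)&(abs(Y+285)<50)
    if n=="wrist":
        print("lid",fitm(c,L&(Z>7)&(Z<17),13)); print("knob",fitm(c,L&(Z>43)&(Z<55),47))
    S=(abs(X-497)<100)&(abs(Y+40)<100)
    if n=="top":
        m=S&(Z>175)&(Z<196);print("jar",np.median(Z[m]),fitm(c,m,186))
        m=S&(Z>100);print("pan",np.median(Z[S&(Z>100)&(Z<125)]),fitm(c,m,111))
E
```

```text
[ 457.00775752 -284.9988423   191.38390796] [ 0.32060881 -0.86668144  1.10565264] 85.67996530806819 [-3.14099330e+00  9.69309662e-04 -2.74994389e-04]
jar 183.1681995009326 ((array([496.1, -41.1]), 55.3), array([496. , -41.2]), 57.6, array([295., 220.]))
pan 111.95289644462085 ((array([496.3, -39.4]), 146.6), array([496. , -38.7]), 150.3, array([295., 220.]))
lid ((array([ 458.2, -285. ]), 58.9), array([ 458.2, -284.9]), 60.3, array([323., 176.]))
knob ((array([ 458.7, -285. ]), 23.1), array([ 458.8, -285.3]), 24.4, array([323., 187.]))
```

View pics/wrist5.png

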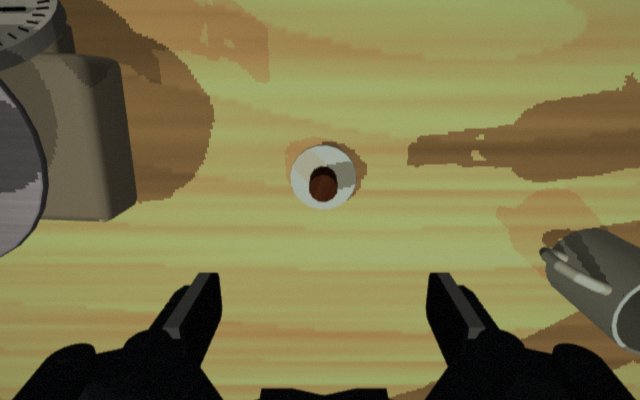

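View pics/top5.png

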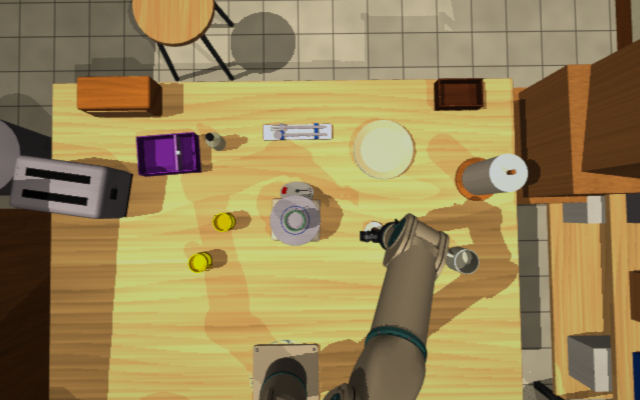

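The lid is at (458,-285), with the knob at (323,187) in the wrist view. The jar sits 2 mm off the pan centre, which is good. I'll descend on the knob and leave the fingertips about 6 mm above the disc.

Call:
step_arm --deltas '[[[1, 1, 0, -25, 0, 0, 0], [1, 0, 0, -28, 0, 0, 0], [1, 0, 0, -28, 0, 0, 0], [1, 0, 0, -25, 0, 0, 0], [1, 0, 0, -20, 0, 0, 0], [1, 0, 0, -18, 0, 0, 0], [1, 0, 0, -12, 0, 0, 0], [1, 0, 0, -8, 0, 0, 0], [1, 0, 0, 0, 0, 0, 0], [1, 0, 0, 0, 0, 0, 0]]]'

```text
clock: 12.0
eef_pos: [458.8, -285.5, 28.0]
tool_rot: [3.141, -0.001, -0.0]
force: [-0.0, 0.1, 1.0]
width: 85.6
```

Call:
step_arm --deltas '[[[0.5, 0, 0, 0, 0, 0, 0], [0.3, 0, 0, 0, 0, 0, 0], [0, 0, 0, 0, 0, 0, 0], [0, 0, 0, 0, 0, 0, 0], [0, 0, 0, 0, 0, 0, 0], [0, 0, 0, 0, 0, 0, 0], [0, 0, 0, 0, 0, 0, 0], [0, 0, 0, 0, 0, 0, 0]]]'

```text
clock: 12.67
eef_pos: [458.5, -285.2, 27.9]
tool_rot: [3.141, -0.001, -0.0]
force: [-1.3, 0.5, 4.4]
width: 22.1
```

Call:
step_arm --deltas '[[[0, 0, 0, 5, 0, 0, 0], [0, 0, 0, 12, 0, 0, 0], [0, 0, 0, 22, 0, 0, 0], [0, 0, 0, 28, 0, 0, 0], [0, 0, 0, 30, 0, 0, 0], [0, 0, 0, 30, 0, 0, 0], [0, 0, 0, 30, 0, 0, 0], [0, 0, 0, 28, 0, 0, 0], [0, 0, 0, 20, 0, 0, 0], [0, 0, 0, 10, 0, 0, 0]]]'

```text
clock: 13.5
eef_pos: [459.2, -285.8, 246.0]
tool_rot: [3.139, -0.005, -0.0]
force: [0.2, -0.5, -0.7]
width: 22.5
```

Call:
step_arm --deltas '[[[0, 3, 10, 0, 0, 0, 0], [0, 4, 20, 0, 0, 0, 0], [0, 4, 30, 0, 0, 0, 0], [0, 4, 35, 0, 0, 0, 0], [0, 4, 35, 0, 0, 0, 0], [0, 4, 35, 0, 0, 0, 0], [0, 4, 30, 0, 0, 0, 0], [0, 4, 25, 0, 0, 0, 0], [0, 4, 15, 0, 0, 0, 0], [0, 4, 10, 0, 0, 0, 0]]]'

```text
clock: 14.33
eef_pos: [496.1, -36.5, 240.9]
tool_rot: [-3.14, 0.003, 0.004]
force: [-0.5, 0.5, -0.4]
width: 21.9
```

Call:
step_arm --deltas '[[[0, 0, 0, 0, 0, 0, 0], [0, 0, 0, 0, 0, 0, 0], [0, 0, 0, 0, 0, 0, 0], [0, 0, 0, 0, 0, 0, 0]]]'

```text
clock: 14.67
eef_pos: [496.8, -41.8, 242.0]
tool_rot: [3.141, 0.001, -0.003]
force: [0.2, 0.1, 0.4]
width: 22.1
```

```bash
python3 - <<'E'
from m import *
s=ctrl.read_state();print(s['eef_pos'],s['force'],s['width'],s['tool_rot'])
for n in("wrist","side"):
    c=cam(n);i,d=ctrl.get_image(n);cv2.imwrite(f"pics/{n}6.png",i[:,:,::-1]);np.savez(f"{n}6.npz",i=i,d=d)
    P=cloud(c,d);X,Y,Z=P[...,0],P[...,1],P[...,2]
    h=cv2.cvtColor(i,cv2.COLOR_RGB2HSV)
    m=(h[...,0]>40)&(h[...,0]<95)&(h[...,1]>90)&(abs(X-497)<60)&(abs(Y+40)<60)&(Z>100)&(Z<200);q=P[m];print("jar",m.sum(),np.percentile(q,[1,99],axis=0).round(1))
    m=(h[...,1]<60)&(h[...,2]>120)&(abs(X-497)<60)&(abs(Y+40)<60)&(Z>205)&(Z<250);q=P[m];print("disc",m.sum(),np.percentile(q,[1,50,99],axis=0).round(1))
cv2.imwrite("pics/side6c.png",cv2.resize(i[140:240,240:400],(800,500),interpolation=cv2.INTER_CUBIC)[:,:,::-1])
E
```

```text
[496.76181161 -41.7676762  242.03175852] [0.15362233 0.05825504 0.41129761] 22.13653264632792 [ 3.14084157e+00  7.74691555e-04 -2.84721549e-03]
jar 1971 [[503.  -65.2 125.3]
 [525.8 -13.2 188.6]]
disc 3416 [[494.5 -70.2 226.7]
 [511.8 -34.4 228.1]
 [525.2 -12.9 229.5]]
jar 133 [[475.1 -72.6 120.3]
 [518.1 -55.8 188.1]]
disc 79 [[470.3 -71.3 225.2]
 [487.3 -50.3 229. ]
 [521.8 -18.4 234.4]]
```

View pics/wrist6.png

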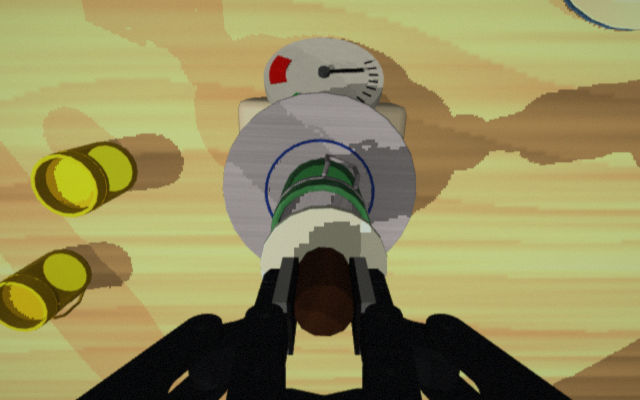

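View pics/side6c.png

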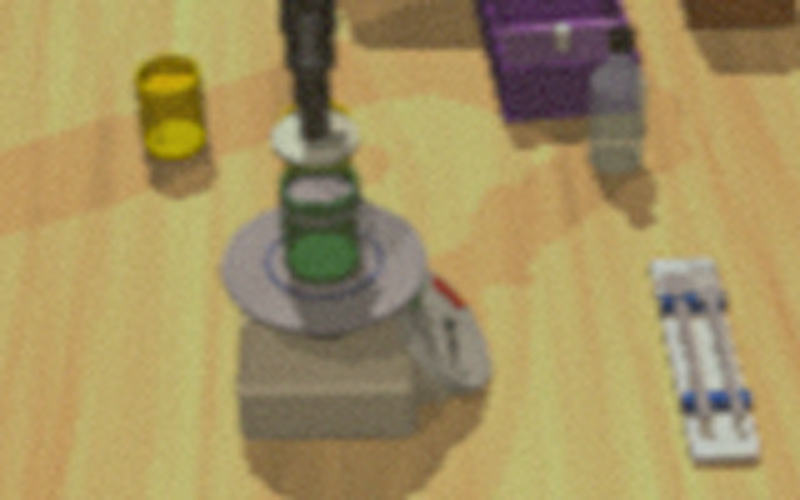

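The lid is level in the gripper: disc top at about 228 mm, disc centre at y about -41.5, and in line with the jar in the side crop. I'll lower to just above the rim and re-check.

Call:
step_arm --deltas '[[[0, 0, 0, -5, 0, 0, 0], [0, 0, 0, -8, 0, 0, 0], [0, 0, 0, -6, 0, 0, 0], [0, 0, 0, -3, 0, 0, 0], [0, 0, 0, 0, 0, 0, 0], [0, 0, 0, 0, 0, 0, 0]]]'

```text
clock: 15.27
eef_pos: [497.1, -40.1, 219.9]
tool_rot: [-3.142, 0.001, -0.0]
force: [0.1, 0.5, -0.5]
width: 22.2
```

```bash
python3 - <<'E'
from m import *
s=ctrl.read_state();print(s['eef_pos'],s['force'],s['width'],s['tool_rot'])
for n in("wrist","side"):
    c=cam(n);i,d=ctrl.get_image(n);np.savez(f"{n}7.npz",i=i,d=d)
    if n=="wrist": cv2.imwrite("pics/w7.png",i[:,:,::-1])
    P=cloud(c,d);X,Y,Z=P[...,0],P[...,1],P[...,2]
    h=cv2.cvtColor(i,cv2.COLOR_RGB2HSV)
    m=(h[...,0]>40)&(h[...,0]<95)&(h[...,1]>90)&(abs(X-497)<60)&(abs(Y+40)<60)&(Z>165)&(Z<192);q=P[m];print("jar",m.sum(),q.min(0),q.max(0))
    m=(h[...,1]<60)&(h[...,2]>120)&(abs(X-497)<60)&(abs(Y+40)<60)&(Z>198)&(Z<215);q=P[m];print("disc",m.sum(),q.min(0),q.max(0),np.median(q,0))
cv2.imwrite("pics/side7c.png",cv2.resize(i[150:220,260:360],(800,560),interpolation=cv2.INTER_CUBIC)[:,:,::-1])
E
```

```text
[497.07747898 -40.07742246 219.93459773] [ 0.07397562  0.54811244 -0.48304961] 22.16146241480407 [-3.14156271e+00  7.44639886e-04 -1.17490426e-04]
jar 1224 [509.28385907 -65.08761897 165.03528572] [526.54981735 -14.34109623 189.84011719]
disc 3418 [491.18727258 -69.50895776 202.44389491] [526.35476776 -10.46251044 208.12373187] [512.01085532 -32.63585144 205.98785319]
jar 17 [477.66440691 -73.22621794 165.54797068] [516.01459957 -57.7403775  189.20415485]
disc 82 [469.00597849 -69.59019957 201.19064079] [521.14303027 -19.14433084 212.56500271] [486.26072792 -51.19894391 206.88806571]
```

View pics/side7c.png

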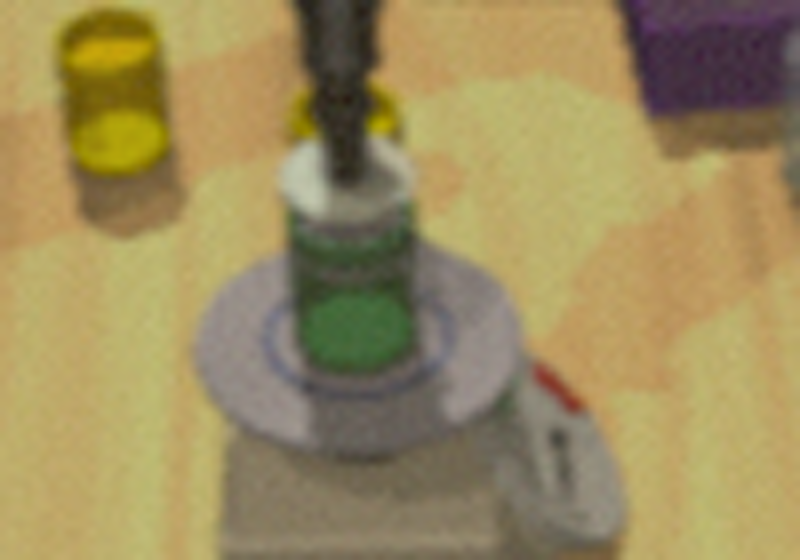

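View pics/w7.png

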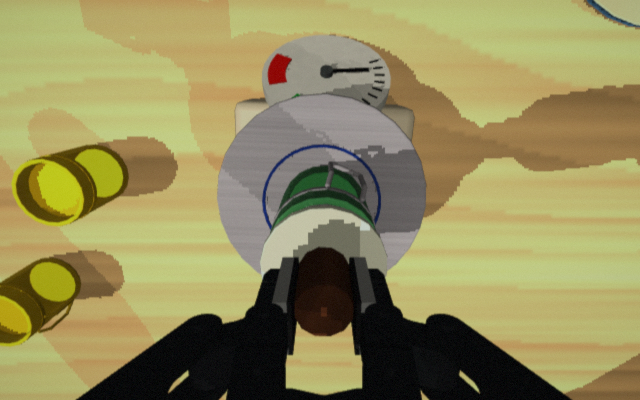

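The lid and jar are aligned: both centred at y about -40, with far edges at x about 526. I'll lower slowly until it seats, watching the force.

Call:
step_arm --deltas '[[[0, 0, 0, -2, 0, 0, 0], [0, 0, 0, -2, 0, 0, 0], [0, 0, 0, -2, 0, 0, 0], [0, 0, 0, -2, 0, 0, 0], [0, 0, 0, -2, 0, 0, 0], [0, 0, 0, -1, 0, 0, 0], [0, 0, 0, 0, 0, 0, 0], [0, 0, 0, 0, 0, 0, 0]]]'

```text
clock: 16.03
eef_pos: [497.2, -40.1, 209.3]
tool_rot: [3.142, 0.0, -0.0]
force: [0.0, -0.9, -1.3]
width: 22.4
```

Call:
step_arm --deltas '[[[0, 0, 0, -1, 0, 0, 0], [0, 0, 0, -1, 0, 0, 0], [0, 0, 0, -1, 0, 0, 0], [0, 0, 0, -1, 0, 0, 0], [0, 0, 0, -1, 0, 0, 0], [0, 0, 0, -1, 0, 0, 0], [0, 0, 0, 0, 0, 0, 0], [0, 0, 0, 0, 0, 0, 0], [0, 0, 0, 0, 0, 0, 0]]]'

```text
clock: 16.78
eef_pos: [497.3, -40.1, 203.4]
tool_rot: [3.142, -0.0, -0.0]
force: [-0.7, 0.3, 1.1]
width: 22.0
```

```bash
cat > look.py <<'E'
import sys
from m import *
k=sys.argv[1]
s=ctrl.read_state();print(s['clock'],s['eef_pos'].round(1),s['force'].round(1),s['width'],s['tool_rot'].round(3))
c=cam("wrist");i,d=ctrl.get_image("wrist");cv2.imwrite(f"pics/w{k}.png",i[:,:,::-1])
P=cloud(c,d);X,Y,Z=P[...,0],P[...,1],P[...,2];h=cv2.cvtColor(i,cv2.COLOR_RGB2HSV)
m=(h[...,1]<70)&(h[...,2]>90)&(abs(X-545)<25)&(abs(Y+40)<30)&(Z>75)&(Z<125);print("pan z",np.median(Z[m]),m.sum())
m=(h[...,1]<60)&(h[...,2]>120)&(abs(X-510)<20)&(abs(Y+40)<30)&(Z>150)&(Z<215);print("disc z",np.median(Z[m]),m.sum())
i,d=ctrl.get_image("side");cv2.imwrite(f"pics/s{k}.png",cv2.resize(i[150:220,260:360],(800,560),interpolation=cv2.INTER_CUBIC)[:,:,::-1])
E
python3 look.py 8
```

```text
16.7833 [497.3 -40.1 203.4] [-0.7  0.3  1.1] 21.975563079799517 [ 3.142 -0.    -0.   ]
pan z 109.41174356513447 6600
disc z 189.4901518261354 3504
```

View pics/w8.png

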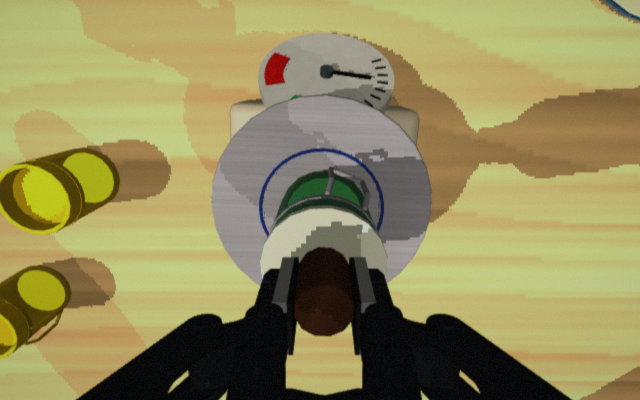

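View pics/s8.png

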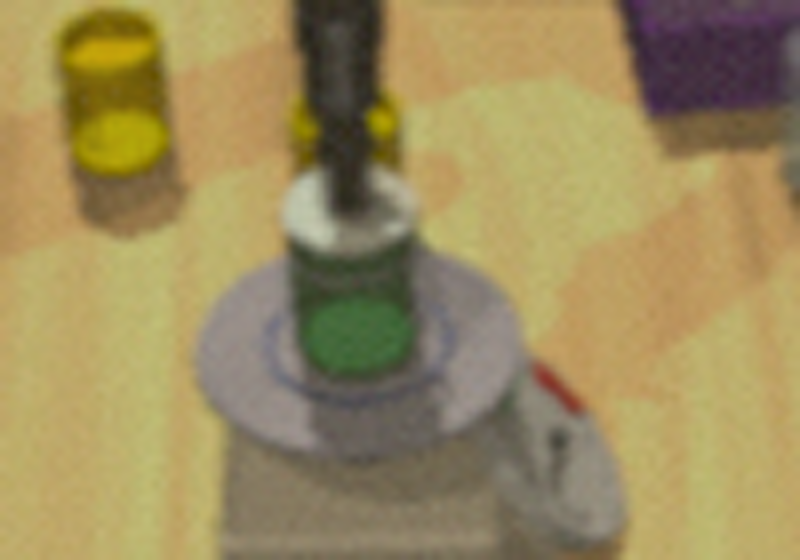

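The disc top is 80.1 mm above the pan (75+5 expected), so the lid is seated. The pan has sunk about 6 mm. I'll press down about 18 mm more in slow stages.

Call:
step_arm --deltas '[[[0, 0, 0, -1, 0, 0, 0], [0, 0, 0, -1.5, 0, 0, 0], [0, 0, 0, -1.5, 0, 0, 0], [0, 0, 0, -1.5, 0, 0, 0], [0, 0, 0, -1.5, 0, 0, 0], [0, 0, 0, -1.5, 0, 0, 0], [0, 0, 0, -1, 0, 0, 0], [0, 0, 0, -0.5, 0, 0, 0], [0, 0, 0, 0, 0, 0, 0], [0, 0, 0, 0, 0, 0, 0]]]'

```text
clock: 17.72
eef_pos: [497.4, -40.2, 193.6]
tool_rot: [3.142, -0.0, -0.0]
force: [-1.1, -0.5, 7.6]
width: 22.3
```

```bash
python3 look.py 9
```

```text
17.7167 [497.4 -40.2 193.6] [-1.1 -0.5  7.6] 22.295048361032844 [ 3.142 -0.    -0.   ]
pan z 99.6739162952853 6628
disc z 179.75008713306505 3482
```

View pics/w9.png

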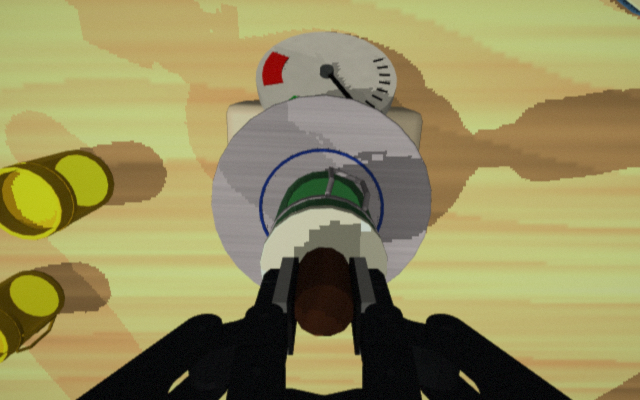

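It moved as expected (about 10 mm for about 6 N), and the needle is clockwise at (350,100), approaching green. Another 9 mm.

Call:
step_arm --deltas '[[[0, 0, 0, -1, 0, 0, 0], [0, 0, 0, -1.5, 0, 0, 0], [0, 0, 0, -1.5, 0, 0, 0], [0, 0, 0, -1.5, 0, 0, 0], [0, 0, 0, -1.5, 0, 0, 0], [0, 0, 0, -1, 0, 0, 0], [0, 0, 0, -1, 0, 0, 0], [0, 0, 0, 0, 0, 0, 0], [0, 0, 0, 0, 0, 0, 0], [0, 0, 0, 0, 0, 0, 0]]]'

```text
clock: 18.65
eef_pos: [497.5, -40.2, 185.2]
tool_rot: [3.142, -0.001, -0.0]
force: [-3.1, 1.2, 11.9]
width: 22.2
```

```bash
python3 look.py 10; python3 - <<'E'
import cv2
a=cv2.imread("pics/w10.png");cv2.imwrite("pics/w10c.png",cv2.resize(a[20:180,200:440],(780,520),interpolation=cv2.INTER_CUBIC))
E
```

```text
18.65 [497.5 -40.2 185.2] [-3.1  1.2 11.9] 22.21736233438131 [ 3.142e+00 -1.000e-03 -0.000e+00]
pan z 91.2906873972256 6675
disc z 171.28844116533426 3425
```

View pics/w10c.png

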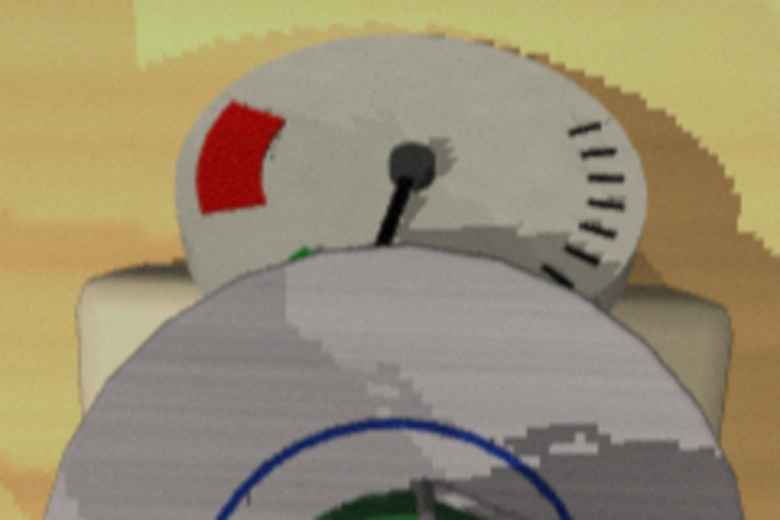

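View pics/s10.png

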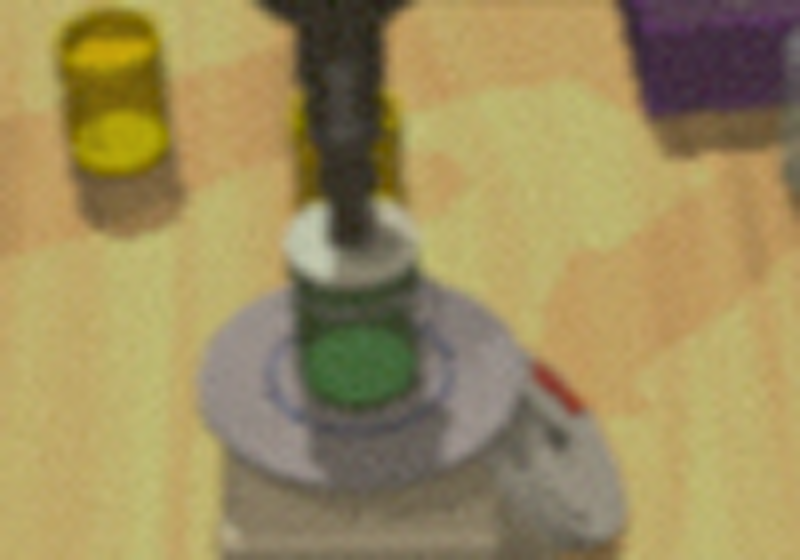

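The needle points down at about 126° from its empty position, which is about 24.5 mm. Depth gives 23.7 mm, and the green end is visible at (300,252) on the far side. I'll let it settle and check it's steady.

Call:
step_arm --deltas '[[[0, 0, 0, -0.5, 0, 0, 0], [0, 0, 0, 0, 0, 0, 0], [0, 0, 0, 0, 0, 0, 0], [0, 0, 0, 0, 0, 0, 0], [0, 0, 0, 0, 0, 0, 0], [0, 0, 0, 0, 0, 0, 0], [0, 0, 0, 0, 0, 0, 0], [0, 0, 0, 0, 0, 0, 0], [0, 0, 0, 0, 0, 0, 0], [0, 0, 0, 0, 0, 0, 0]]]'

```text
clock: 19.58
eef_pos: [497.5, -40.2, 184.7]
tool_rot: [3.142, -0.001, -0.0]
force: [-2.5, 0.6, 12.3]
width: 22.5
```

```bash
python3 look.py 11; python3 - <<'E'
from m import *
c=cam("top");i,d=ctrl.get_image("top");cv2.imwrite("pics/top11.png",i[:,:,::-1])
s=ctrl.read_state();print(s['eef_pos'],s['force'])
E
```

```text
19.5833 [497.5 -40.2 184.7] [-2.5  0.6 12.3] 22.47904024240022 [ 3.142e+00 -1.000e-03 -0.000e+00]
pan z 90.84003698430747 6663
disc z 170.8414963580776 3477
[497.51999763 -40.19407139 184.74382936] [-3.05392878 -0.52570015 11.43115846]
```

View pics/top11.png

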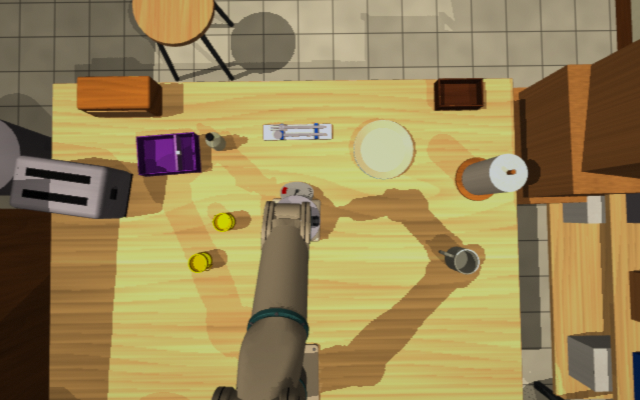

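The pan is steady at 24 to 25 mm with a push of about 12 N. The lid is seated (disc 80.0 mm above the pan) and the bystanders haven't moved in the top view. Handing in.

```bash
python3 -c "
from cell import ctrl
print(ctrl.finish_job()); s=ctrl.read_state(); print(s['clock'],s['eef_pos'],s['force'])"
```

```text
the job is handed in; nothing more can be done
None
the job is handed in; nothing more can be done
```

The green jar is on the scale with its lid on, and the arm is still holding the knob and pressing the lid down with the needle in the green. I handed the job in at about 19.6 s; it reports no verdict.

- **Jar:** I set it upright on the pan and let go of it. The top camera puts it about 2 mm off the pan's centre.
- **Lid:** It is seated. The disc's top is 80.0 mm above the pan, where 80 is expected. Its axis is within about 1 mm of the jar's, by the tool position and wrist view, checked just before seating.
- **Press:** The push on the tool was 11.4–12.3 N, and the tool pose did not move between the last readings. The pan was sunk about 24 mm by depth and about 25 mm by tool height; green is 20 to 30 mm.
- **Other things:** Bystanders and the yellow jars look unmoved in the last top view.

Two checks were less certain. The pan hid most of the green band from the wrist camera, so "in the green" rests on the needle's angle (about 24.5 mm, just before the last 0.5 mm), depth and tool height rather than the needle over the band. There was also a small sideways force of about 3 N at the end, and nothing had shifted.

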